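# Put the tins and spices away in the two-tier rack

### The arm

A 7-joint arm with a two-finger parallel gripper is mounted at the origin on a cart in front of the work surface, level with it; the furniture and walls round the work are solid. World frame = base frame: x ahead of the robot, y to its left, z up, the work surface at z = 0. Lengths are in mm, angles in rad, forces in N, time in s.
With the tool pointing down it reaches from about 425 to 825 mm from the base axis. Payload 3.6 kg.
Tool frame: the origin (TCP) lies on the mounting face of the last link; the fingertips stand r.finger_overhang ahead of it and the grasp point (between the pads) lies 167 mm ahead of it (r.finger_overhang is the distance from the TCP to the fingertips, in mm); z points along the fingers, y is the line along which they close (so a half turn about z gives the same grasp; the last joint's range is limited). The gripper opens to 93 mm and grips with 3 to 60 N. Pads are 15 mm wide; open, the fingers measure 128 mm over their backs; the gripper's body (75 mm by 188 mm) begins 65 mm behind the grasp point.
Start: joints at [1.274, 0.615, -0.013, 1.423, 0.008, 1.103, -0.04], TCP at [173.26, -626.464, 404.74] pointing down, gripper open.
Joint ranges: [-3.12, 3.12], [-0.3, 2.06], [-1.34, 1.32], [0.26, 2.42], [-1.36, 4.5], [0.01, 1.98], [-2.84, 2.84]. Speed limits (rad/s): [2.79, 2.79, 3.14, 3.14, 3.14, 3.14, 3.14].

### API

Orientations are given as a 3x3 rotation matrix whose columns are the frame's x, y, z axes.
In Python, from bench import monitor, eyes, ticket, r gives the robot as it stands.
- The arm moves only by the tool carry_out, never from a script. Its argument "plan" is a list of rows, each a list of 3 entries, a list of its own where there are three numbers: the turn, a rotation vector about the tool's x, y, z scaled (see below), then the shift along the tool's x, y, z scaled (see below), then the opening, from 0 (shut) to 1 (fully open). In form: [[[ax, ay, az], [x, y, z], jaw], ...]. A call has 1 to 20 rows; each row is the pose to reach, as a shift and turn from the pose commanded when the call began, along the tool's axes at that moment; what a row does not reach only later rows make up. The controller multiplies each number of a shift by 0.5 m and each number of a turn by pi/2 rad. A row lasts 1/12 s, in which the tool goes at most 41.7 mm and 7.16 degrees, less where a joint would pass 70% of its speed; a pose out of reach is approached as far as the arm can. A call with a number of a shift or a turn outside -1 to 1 is refused whole. A call with a gripper value outside its range is refused whole. The fingers move at their own pace and stop on an object; "newtons" is the grip in N (left out, the last holds). Time passes only in rows, so rows that repeat a pose let the fingers close. It gives the time, the measured TCP pose, the force, the opening and the grip force at its end, in the units of the state.
- monitor.get_state(): the state, without advancing time (a new reading comes with each control period).
- eyes.camera(name): name is "side" or "top"; returns (picture, depth): 400x640x3 uint8, red, green, blue; 400x640 float32, mm along the optical axis (not along the pixel's ray), 0 where there is no reading.
- eyes.camera_model(name): a dict with "fovy" (degrees; the focal length in pixels is half the picture's height over the tangent of half this angle, whatever the lens; pixels are square), "cx", "cy" (the principal point, pixels), "cam_to_world" (4x4, takes a point from camera to world coordinates). Camera axes: x right, y down, z forward; pixel columns grow to the right and rows downward; lengths in mm; the calibration is good to about 2 mm. A picture is of the moment at which its call begins. camera_model takes no time and is no camera call.
- ticket.close_job(): hands the job in; it is judged then, once.
The state is a dict: "clock": time; "joints": joint angles; "joint_vel": joint speeds; "tau": joint torques, N m; "eef_pos": TCP position; "tcp_rot": TCP orientation; "wrist_force": force on the tool from outside, world axes, zero at the start; "ft_torque": the same for the moment, N m; "width": finger opening in mm; "gripper_force": force on a finger pad.
Only numpy, scipy, OpenCV 4.12 (cv2) and the standard library are available. Lean on these libraries where they do the work, as an engineer would, in place of code of your own. Each camera call takes 0.05 s, during which the arm holds its last target. There are 200 camera calls.

### The job

Sort the loose tins and spice jars on the front of the worktop into the wooden stacking rack: stand the two small tins in the two bays of the tray with the corner posts, stack the handled caddy squarely on top so that it sits fully down on all four posts inside the steel corners, and have the two spice jars standing upright in the caddy, one on each side of its handle. The caddy covers the tins once it is on. Leave the beaker and the jam jar where they stand, and work low, because wall cupboards hang over the back of the worktop.

Things in the scene. Friction and masses are not known exactly. Their poses are not given: they have to be found in the camera images.
- lower_tray: pale wooden tray with four corner posts, fixed to the worktop, 182 x 90 mm, walls 6 mm thick, 26 mm tall; floor 6 mm above its origin. A 20 mm high divider at x = 0 makes two bays, 82 x 78 mm, centred at x = +44 and -44 mm, one tin each. Posts 16 mm square fill the corners, 10 mm into the bays. Origin: centre of the underside, x along the length, z up; both ends alike
- post_tops (a point): seat for the caddy, central over the tray, level with the tops of its four posts, 84 mm above the tray's origin, axes as the tray's. The caddy's underside rests here. Dark steel angles round the posts rise 10 mm higher, then flare outward 10 mm more; they leave room for 182 x 90 mm, 3 mm all round the caddy
- caddy: loose pale wooden caddy, 0.34 kg, 176 x 84 mm, walls 6 mm thick, 24 mm tall; floor 6 mm above its origin. A 12 mm thick handle frame 66 mm tall stands across the middle (x = 0); bays of 76 x 72 mm either side, centred at x = +44 and -44 mm, one spice jar each. Origin: centre of the flat underside, x along the length, z up; both ends alike, may be stacked either way round
- caddy_grip (a point): middle of the caddy's handle bar, 58 mm above the caddy's origin; axes as the caddy's. The bar runs along y, 84 mm long, 12 mm thick in x, 16 mm high, open below between two uprights 52 mm apart: grip it here from above, across its thickness (closing along x)
- tin_1: small food tin with a paper label and bare metal top, upright cylinder 58 mm across and 72 mm tall, 0.18 kg; origin at the centre of its underside, z up. The two tins are alike and either may take either bay
- tin_2: small food tin with a paper label and bare metal top, upright cylinder 58 mm across and 72 mm tall, 0.18 kg; origin at the centre of its underside, z up. The two tins are alike and either may take either bay
- spice_1: clear spice jar with a red screw cap and paper label, upright cylinder 106 mm tall: body 42 mm across, cap 45 mm across over the top 21 mm, 0.11 kg; origin at the centre of its underside, z up. Either spice jar may take either bay
- spice_2: clear spice jar with a red screw cap and paper label, upright cylinder 106 mm tall: body 42 mm across, cap 45 mm across over the top 21 mm, 0.11 kg; origin at the centre of its underside, z up. Either spice jar may take either bay
- beaker: blue plastic beaker, open at the top, 72 mm across, 98 mm tall; origin at the centre of its underside; not to be moved
- jam_jar: wide jam jar with a white lid, 76 mm across, 112 mm tall; origin at the centre of its underside; not to be moved
Mind the look-alikes: they are no part of the job. What is shaped like the spice_2 but blue is not meant.

How it is judged:
By the outcome, as a careful person would: the job done as asked, in the order asked, and still so for the second after the job is handed in, with the robot touching nothing.
It also fails if it takes over 141 s, if anything falls off the work surface, if the arm or the gripper's body presses on something with over 40 N, if the wrist force passes 120 N, or if a joint passes its speed limit or range.

## Working session

There is one attempt and no reset: what is moved stays moved. The work goes in short steps, Python scripts to look and compute and a tool call to move; the robot and the scene stay as the last step left them, time stands still between calls to the robot, and variables do not carry over. Pictures are saved under pics/ and viewed, at most 14 in all, crops included, and the job is handed in when it is done.

Besides the shell and the picture viewer there is one more tool, called after "Emit:" as a command line: name --argument value ..., lists and objects as JSON in quotes. carry_out: Moves the arm, as the interface text tells. Its arguments: {"type":"object","properties":{"plan":{"type":"array"},"newtons":{"type":"number"}},"required":["plan"]}

```bash
ls; mkdir -p pics; python3 - <<'E'
from bench import monitor, eyes, ticket, r
import cv2, numpy as np
for n in ("side","top"):
    p,d=eyes.camera(n); cv2.imwrite(f"pics/{n}0.png",p[:,:,::-1]); np.savez(f"{n}0.npz",p=p,d=d)
    print(n,eyes.camera_model(n))
print(r.finger_overhang, monitor.get_state())
E
```

```text
pics
side {'fovy': 44.31919747103851, 'cx': 323.5540550229958, 'cy': 201.4905839464293, 'cam_to_world': array([[-5.85059897e-01, -6.91777201e-01,  4.23260228e-01,
        -1.14814872e+02],
       [-8.10989273e-01,  4.98319297e-01, -3.06552243e-01,
         3.65176019e+02],
       [ 1.14711330e-03, -5.22610928e-01, -8.52570526e-01,
         1.13364177e+03],
       [ 0.00000000e+00,  0.00000000e+00,  0.00000000e+00,
         1.00000000e+00]])}
top {'fovy': 52.54886776659914, 'cx': 325.02816312070394, 'cy': 199.2765884065051, 'cam_to_world': array([[-3.87177042e-03, -9.97902439e-01,  6.46199040e-02,
         3.02958539e+02],
       [-9.99991032e-01,  3.97459140e-03,  1.46268789e-03,
        -2.20153081e+01],
       [-1.71645753e-03, -6.46136613e-02, -9.97908878e-01,
         1.11249023e+03],
       [ 0.00000000e+00,  0.00000000e+00,  0.00000000e+00,
         1.00000000e+00]])}
186.1 {'clock': 0.1, 'joints': array([ 1.27451863,  0.61581469, -0.01257882,  1.42469858,  0.00813692,
        1.10342136, -0.04040364]), 'joint_vel': array([ 0.00018526, -0.00157408, -0.00056801, -0.00616476,  0.00101752,
        0.00172601, -0.0012101 ]), 'tau': array([ 4.92265790e-04, -4.60043728e+01,  2.09988565e-01, -1.66243368e+01,
       -6.12056348e-02,  1.69757917e-02,  8.64614185e-05]), 'eef_pos': array([ 173.15880684, -626.22534903,  403.71500441]), 'tcp_rot': array([[ 9.63817497e-01,  2.66562105e-01, -6.90084304e-04],
       [ 2.66562986e-01, -9.63815024e-01,  2.18491721e-03],
       [-8.26974890e-05, -2.28981237e-03, -9.99997375e-01]]), 'wrist_force': array([-0.21627034, -0.88987364, -0.20776243]), 'ft_torque': array([-0.00697515, -0.01788331,  0.02984509]), 'gripper_force': 0.0, 'width': 92.816873142797}
```

View pics/side0.png

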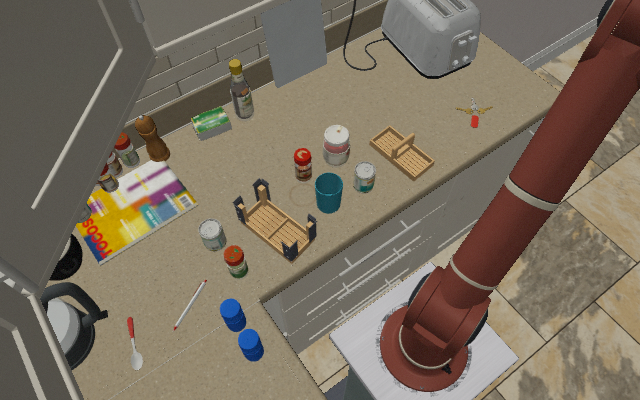

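View pics/top0.png

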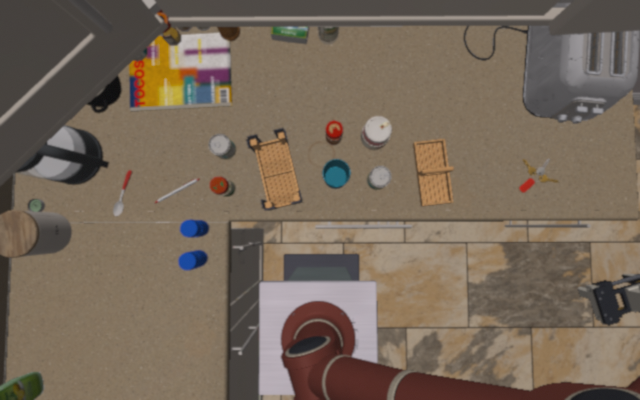

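Side view: tray at (278,228), caddy at (402,152), tins at (212,234) and (364,177), red-capped jars at (303,163) and (235,261), beaker at (328,193) and jam jar at (336,145). There are four candidate groups for the spice jars:
- Red caps at (303,163) and (235,261).
- Blue jars at (232,315) and (250,345).
- Red or orange caps at the back left, around (122,145).

The two red ones at the front fit the description. I'll confirm that in an enlarged crop and measure.

```bash
cat > h.py <<'E'
import numpy as np, cv2
from bench import monitor, eyes, ticket, r
def cloud(n,d):
    m=eyes.camera_model(n); f=200/np.tan(np.radians(m["fovy"]/2))
    v,u=np.mgrid[:400,:640]
    c=np.stack([(u-m["cx"])/f*d,(v-m["cy"])/f*d,d],-1)
    T=m["cam_to_world"]; return c@T[:3,:3].T+T[:3,3]
def ray(n,u,v,z):
    m=eyes.camera_model(n); f=200/np.tan(np.radians(m["fovy"]/2)); T=m["cam_to_world"]
    g=T[:3,:3]@np.array([(u-m["cx"])/f,(v-m["cy"])/f,1]); o=T[:3,3]
    return o+g*(z-o[2])/g[2]
E
python3 - <<'E'
from h import *
for n in ("side","top"):
    z=np.load(n+"0.npz"); d=z["d"]; P=cloud(n,d); ok=d>0
    print(n, "table z", np.median(P[(ok)&(abs(P[...,2])<15)][:,2]))
    R=(P[...,0]>300)&(P[...,0]<700)&(P[...,1]>-500)&(P[...,1]<500)
    for lab,lo,hi in (("z72",66,78),("z106",100,117),("post/94-104",80,99),("caddybar66",58,70),("rim22-28",18,30)):
        m=(R&ok&(P[...,2]>lo)&(P[...,2]<hi)).astype(np.uint8)
        k,L,S,C=cv2.connectedComponentsWithStats(m)
        for i in range(1,k):
            if S[i,4]<25: continue
            q=P[L==i]; (c,w,a)=cv2.minAreaRect(q[:,:2].astype(np.float32))
            print(n,lab,"px",C[i].round(),S[i,4],"c",np.round(c,1),"w",np.round(w),"a",round(a,1),"z",np.median(q[:,2]).round(1),"col",z["p"][L==i].mean(0).round())
im=cv2.imread("pics/side0.png")[110:290,80:420]
cv2.imwrite("pics/crop1.png",cv2.resize(im,None,fx=2.3,fy=2.3,interpolation=cv2.INTER_CUBIC))
E
```

```text
side table z -0.6270994479908722
side z72 px [336. 151.] 90 c [ 525.6 -140.5] w [71. 33.] a 54.8 z 72.2 col [124. 108.  98.]
side z72 px [365. 170.] 255 c [ 429.2 -163.7] w [55. 58.] a 27.8 z 68.7 col [158. 157. 150.]
side z72 px [303. 167.] 52 c [537.5 -35.5] w [46. 25.] a 47.4 z 70.7 col [125.  98.  80.]
side z72 px [327. 181.] 68 c [455.1 -60.4] w [62. 27.] a 58.7 z 72.3 col [26. 70. 79.]
side z72 px [262. 191.] 35 c [531.1  95.2] w [36. 10.] a 59.5 z 73.4 col [84. 70. 53.]
side z72 px [328. 198.] 60 c [415.2 -34.6] w [64. 24.] a 54.9 z 73.0 col [25. 69. 76.]
side z72 px [209. 229.] 315 c [514.3 255.3] w [56. 55.] a 24.3 z 68.8 col [160. 159. 152.]
side z72 px [290. 249.] 38 c [351.1 127.4] w [36. 19.] a 60.5 z 71.5 col [49. 47. 47.]
side z72 px [236. 265.] 49 c [392.7 252. ] w [43. 19.] a 70.0 z 73.4 col [117. 120.  93.]
side z106 px [336. 135.] 441 c [ 543.9 -152.8] w [66. 68.] a 8.9 z 110.1 col [182. 179. 169.]
side z106 px [302. 155.] 195 c [545.5 -43.6] w [42. 43.] a 88.4 z 105.2 col [159.  55.  34.]
side z106 px [233. 254.] 266 c [404.4 246.9] w [44. 43.] a 26.4 z 105.2 col 
[... 5145 characters left out ...]
 a 14.2 z 25.0 col [136. 104.  71.]
top rim22-28 px [430. 151.] 207 c [ 491.5 -310. ] w [87. 84.] a 6.9 z 22.3 col [150. 115.  79.]
top rim22-28 px [292. 167.] 127 c [457.5  72.4] w [144.  16.] a 13.7 z 24.2 col [156. 120.  84.]
top rim22-28 px [230. 155.] 25 c [496.7 239.6] w [10. 43.] a 38.7 z 22.4 col [68. 65. 59.]
top rim22-28 px [262. 175.] 136 c [439.2 149.2] w [145.  13.] a 12.1 z 24.0 col [152. 116.  79.]
top rim22-28 px [435. 174.] 27 c [ 442.2 -316.7] w [ 3. 60.] a 5.9 z 22.7 col [129.  97.  65.]
top rim22-28 px [437. 193.] 211 c [ 400.9 -320. ] w [84. 85.] a 5.9 z 22.1 col [155. 119.  82.]
top rim22-28 px [282. 205.] 41 c [358.2  95.2] w [14. 43.] a 3.1 z 24.4 col [146. 111.  77.]
```

View pics/crop1.png

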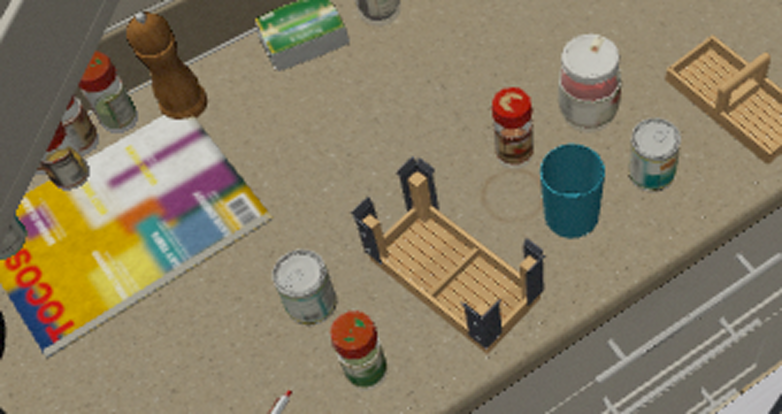

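The crop confirms the red-capped jars at the front, side px (303,163) and (235,261). They have the right height and size (z 105, 42–45 mm wide). The blue pair and the back-left group are not meant. Next I'll refine the tray and caddy poses and check the cupboard clearance.

```bash
cat >> h.py <<'E'
from scipy.spatial.transform import Rotation as Ro
def mv(*wps):
    """wps: (x,y,z_grasp,yaw_of_tool_y_deg) -> turn, shift numbers from the present pose"""
    s=monitor.get_state(); R0=s["tcp_rot"]; p0=s["eef_pos"]
    print("t",round(s["clock"],2),"tcp",p0.round(1),"yaw",np.degrees(np.arctan2(R0[1,1],R0[0,1])).round(2),"w",s["width"].round(1),"gf",s["gripper_force"],"F",s["wrist_force"].round(1))
    for x,y,z,a in wps:
        a=np.radians(a); yv=np.array([np.cos(a),np.sin(a),0]); zv=np.array([0,0,-1.]); R=np.stack([np.cross(yv,zv),yv,zv],1)
        print("  ",(Ro.from_matrix(R0.T@R).as_rotvec()/(np.pi/2)).round(4).tolist(),(R0.T@(np.array([x,y,z+167])-p0)/500).round(4).tolist(),"dist",np.linalg.norm([x-p0[0],y-p0[1],z+167-p0[2]]).round())
E
python3 - <<'E'
from h import *
for n in ("side","top"):
    z=np.load(n+"0.npz"); d=z["d"]; P=cloud(n,d); ok=d>0
    for nm,c,lo,hi,rad in (("tray",(447,109),19,29,112),("caddy",(446.4,-314.3),16,28,112),("steel",(447,109),80,112,125)):
        m=ok&(P[...,2]>lo)&(P[...,2]<hi)&(np.hypot(P[...,0]-c[0],P[...,1]-c[1])<rad)
        print(n,nm,cv2.minAreaRect(P[m][:,:2].astype(np.float32)),m.sum())
    m=ok&(P[...,2]>250)&(P[...,0]>280)&(P[...,0]<1000)
    q=P[m]
    for y0 in range(-600,800,100):
        s=q[(q[:,1]>=y0)&(q[:,1]<y0+100)]
        if len(s): print(n,"high y",y0,"minx",s[:,0].min().round(),"minz",s[:,2].min().round(),len(s))
mv((429.2,-163.9,150,-76.5),(429.2,-163.9,58,-76.5))
E
```

```text
side tray ((445.3629150390625, 109.23876953125), (189.0993194580078, 94.38445281982422), 13.564339637756348) 457
side caddy ((446.4902648925781, -314.17010498046875), (177.03941345214844, 89.27033996582031), 6.542436599731445) 497
side steel ((441.84014892578125, 111.19879150390625), (208.5542755126953, 197.54287719726562), 49.67560577392578) 460
side high y -300 minx 913.0 minz 250.0 19
side high y -200 minx 911.0 minz 250.0 18
side high y -100 minx 597.0 minz 250.0 268
side high y 0 minx 598.0 minz 250.0 1297
side high y 100 minx 598.0 minz 250.0 2756
side high y 200 minx 509.0 minz 522.0 4926
side high y 300 minx 409.0 minz 522.0 12844
side high y 400 minx 309.0 minz 521.0 11981
side high y 500 minx 280.0 minz 250.0 1957
side high y 600 minx 480.0 minz 250.0 1
top tray ((444.927001953125, 107.11244201660156), (185.67015075683594, 92.28380584716797), 14.335735321044922) 371
top caddy ((446.862548828125, -314.8942565917969), (176.09408569335938, 84.8323974609375), 6.252816200256348) 474
top steel ((442.4460144042969, 109.8739013671875), (205.41009521484375, 201.74195861816406), 54.0
[... 253 characters left out ...]
00.0 minz 522.0 1891
top high y 100 minx 600.0 minz 523.0 1901
top high y 200 minx 508.0 minz 521.0 8296
top high y 300 minx 410.0 minz 521.0 8847
top high y 400 minx 362.0 minz 520.0 812
top high y 500 minx 456.0 minz 250.0 78Traceback (most recent call last):
  File "<stdin>", line 12, in <module>
  File "h.py", line 16, in mv
    print("t",round(s["clock"],2),"tcp",p0.round(1),"yaw",np.degrees(np.arctan2(R0[1,1],R0[0,1])).round(2),"w",s["width"].round(1),"gf",s["gripper_force"],"F",s["wrist_force"].round(1))
                                                                                                               ^^^^^^^^^^^^^^^^
AttributeError: 'float' object has no attribute 'round'
```

```bash
sed -i 's/s\["width"\].round(1)/round(float(s["width"]),1)/' h.py; python3 - <<'E'
from h import *
mv((429.2,-163.9,150,-76.4),(429.2,-163.9,56,-76.4))
# tray pose from steel angles & walls in a candidate frame
for n in ("side","top"):
    z=np.load(n+"0.npz"); d=z["d"]; P=cloud(n,d)
    q=P[(d>0)&(np.hypot(P[...,0]-445,P[...,1]-109)<125)]
    for psi in (13.2,13.6,14.0,14.4):
        c,s=np.cos(np.radians(psi)),np.sin(np.radians(psi)); l=(q[:,:2]-[445.2,108.5])@np.array([[c,-s],[s,c]])
        for nm,lo,hi in (("wall",20,28),("steel",86,94),("flare",98,110)):
            m=(q[:,2]>lo)&(q[:,2]<hi)&(abs(l[:,0])<112)&(abs(l[:,1])<66)
            a=l[m]; print(n,psi,nm,m.sum(),np.percentile(a[:,0],[1,99]).round(1),np.percentile(a[:,1],[1,99]).round(1))
E
```

```text
t 0.1 tcp [ 173.2 -626.2  403.7] yaw -74.54 w 92.8 gf 0.0 F [-0.2 -0.9 -0.2]
   [-0.0015, 0.0001, 0.0207] [0.74, -0.7543, 0.1751] dist 536.0
   [-0.0015, 0.0001, 0.0207] [0.7401, -0.7539, 0.3631] dist 559.0
side 13.2 wall 395 [-93.3  91.5] [-45.2  47.5]
side 13.2 steel 108 [-94.7  93.6] [-47.3  48.4]
side 13.2 flare 132 [-96.9  97.3] [-51.5  51.2]
side 13.6 wall 395 [-93.2  91.5] [-45.   47.4]
side 13.6 steel 108 [-94.6  93.5] [-47.4  48.4]
side 13.6 flare 132 [-96.6  97.3] [-51.1  50.6]
side 14.0 wall 395 [-93.   91.6] [-44.8  47.4]
side 14.0 steel 108 [-94.4  93.7] [-47.4  48.8]
side 14.0 flare 132 [-96.5  97.4] [-51.3  50.9]
side 14.4 wall 395 [-92.9  91.6] [-45.1  47.9]
side 14.4 steel 108 [-94.3  94. ] [-48.   49.3]
side 14.4 flare 132 [-96.7  97.7] [-51.8  51.3]
top 13.2 wall 343 [-92.6  91. ] [-46.   43.7]
top 13.2 steel 39 [-92.   92.5] [-47.  45.]
top 13.2 flare 134 [-96.5  97.1] [-52.1  50.4]
top 13.6 wall 343 [-92.6  91. ] [-46.   43.8]
top 13.6 steel 39 [-92.   92.6] [-47.3  44.7]
top 13.6 flare 134 [-96.3  96.9] [-51.8  49.8]
top 14.0 wall 343 [-92.5  91.1] [-46.  44.]
top 14.0 steel 39 [-92.   92.9] [-47.9  45.1]
top 14.0 flare 134 [-96.3  97. ] [-52.1  49.6]
top 14.4 wall 343 [-92.3  91.2] [-46.4  44.4]
top 14.4 steel 39 [-92.   93.1] [-48.5  45.7]
top 14.4 flare 134 [-96.4  97.2] [-52.6  50.2]
```

Emit:
carry_out --plan '[[[0,0,0.02],[0.06,-0.06,0.02],1],[[0,0,0.02],[0.12,-0.12,0.04],1],[[0,0,0.02],[0.18,-0.18,0.06],1],[[0,0,0.02],[0.24,-0.24,0.08],1],[[0,0,0.02],[0.3,-0.3,0.1],1],[[0,0,0.02],[0.36,-0.36,0.12],1],[[0,0,0.02],[0.42,-0.42,0.13],1],[[0,0,0.02],[0.48,-0.48,0.14],1],[[0,0,0.02],[0.54,-0.54,0.15],1],[[0,0,0.02],[0.6,-0.6,0.16],1],[[0,0,0.02],[0.66,-0.67,0.17],1],[[0,0,0.02],[0.72,-0.73,0.175],1],[[-0.0015,0,0.0207],[0.74,-0.754,0.175],1],[[-0.0015,0,0.0207],[0.74,-0.754,0.175],1],[[-0.0015,0,0.0207],[0.74,-0.754,0.175],1],[[-0.0015,0,0.0207],[0.74,-0.754,0.175],1]]'

```text
clock: 1.43
eef_pos: [429.0, -164.9, 317.1]
tcp_rot: [[0.972, 0.235, -0.0], [0.235, -0.972, -0.003], [-0.001, 0.003, -1.0]]
wrist_force: [-1.2, -0.5, -0.3]
width: 92.3
gripper_force: 0.0
```

```bash
python3 - <<'E'
from h import *
mv((429.2,-163.9,150,-76.4),(429.2,-163.9,56,-76.4))
p,d=eyes.camera("side"); cv2.imwrite("pics/s1.png",p[:,:,::-1])
E
```

```text
t 1.43 tcp [ 429.  -164.9  317.1] yaw -76.41 w 92.3 gf 0.0 F [-1.2 -0.5 -0.3]
   [0.0016, 0.0006, -0.0001] [0.0008, -0.0018, 0.0001] dist 1.0
   [0.0016, 0.0006, -0.0001] [0.0009, -0.0023, 0.1881] dist 94.0
```

View pics/s1.png

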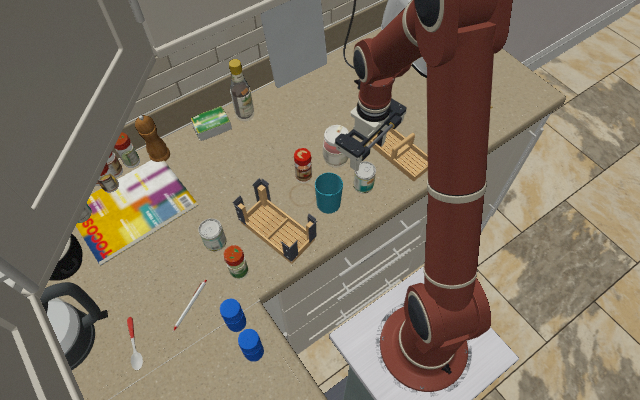

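The picture shows the gripper hanging above tin px (364,177) with its fingers straddling it along y. The path down is clear.

Emit:
carry_out --plan '[[[0.0016,0,0],[0.001,-0.002,0.05],1],[[0.0016,0,0],[0.001,-0.002,0.1],1],[[0.0016,0,0],[0.001,-0.002,0.15],1],[[0.0016,0,0],[0.001,-0.002,0.188],1],[[0.0016,0,0],[0.001,-0.002,0.188],1],[[0.0016,0,0],[0.001,-0.002,0.188],0.6],[[0.0016,0,0],[0.001,-0.002,0.188],0.5],[[0.0016,0,0],[0.001,-0.002,0.188],0.5],[[0.0016,0,0],[0.001,-0.002,0.188],0.5],[[0.0016,0,0],[0.001,-0.002,0.188],0.4],[[0.0016,0,0],[0.001,-0.002,0.188],0.4],[[0.0016,0,0],[0.001,-0.002,0.188],0.4],[[0.0016,0,0],[0.001,-0.002,0.188],0.4]]' --newtons 25

```text
clock: 2.57
eef_pos: [429.9, -163.6, 223.9]
tcp_rot: [[0.972, 0.235, 0.001], [0.235, -0.972, -0.0], [0.001, 0.0, -1.0]]
wrist_force: [-0.3, -0.1, 6.8]
width: 56.8
gripper_force: 25.0
```

```bash
python3 - <<'E'
from h import *
mv((430,-164,160,-76.4),(402.4,98.2,160,-76.4))
E
```

```text
t 2.57 tcp [ 429.9 -163.6  223.9] yaw -76.4 w 56.8 gf 25.00100612640381 F [-0.3 -0.1  6.8]
   [0.0002, -0.0006, 0.0] [0.0002, 0.001, -0.2061] dist 103.0
   [0.0002, -0.0006, 0.0] [0.0699, -0.5217, -0.2063] dist 283.0
```

Emit:
carry_out --plan '[[[0,0,0],[0,0,-0.03],0.4],[[0,0,0],[0,0,-0.08],0.4],[[0,0,0],[0,0,-0.14],0.4],[[0,0,0],[0,0,-0.2],0.4],[[0,0,0],[0,0,-0.26],0.4],[[0,0,0],[0,0,-0.26],0.4],[[0,0,0],[0.01,-0.05,-0.26],0.4],[[0,0,0],[0.015,-0.1,-0.26],0.4],[[0,0,0],[0.02,-0.16,-0.26],0.4],[[0,0,0],[0.03,-0.22,-0.26],0.4],[[0,0,0],[0.04,-0.28,-0.26],0.4],[[0,0,0],[0.045,-0.34,-0.26],0.4],[[0,0,0],[0.05,-0.4,-0.26],0.4],[[0,0,0],[0.06,-0.45,-0.26],0.4],[[0,0,0],[0.07,-0.49,-0.26],0.4],[[0,0,0],[0.07,-0.522,-0.26],0.4],[[0,0,0],[0.07,-0.522,-0.26],0.4],[[0,0,0],[0.07,-0.522,-0.26],0.4]]'

```text
clock: 4.07
eef_pos: [401.8, 98.7, 352.6]
tcp_rot: [[0.971, 0.237, -0.002], [0.237, -0.971, -0.0], [-0.002, 0.0, -1.0]]
wrist_force: [0.1, -0.4, -1.6]
width: 56.9
gripper_force: 25.0
```

```bash
python3 - <<'E'
from h import *
mv((402.4,98.2,63.5,-76.4))
p,d=eyes.camera("side"); P=cloud("side",d)
m=(d>0)&(P[...,2]>90)&(P[...,2]<112)&(P[...,0]<450)&(P[...,0]>350)&(P[...,1]>40)&(P[...,1]<160)
print(m.sum())
cv2.imwrite("pics/s2.png",cv2.resize(p[100:320,140:420,::-1],None,fx=2.5,fy=2.5))
E
```

```text
t 4.07 tcp [401.8  98.7 352.6] yaw -76.26 w 56.9 gf 24.99957025051117 F [ 0.1 -0.4 -1.6]
   [0.0, 0.0012, 0.0015] [0.0015, 0.0012, 0.2441] dist 122.0
66
```

View pics/s2.png

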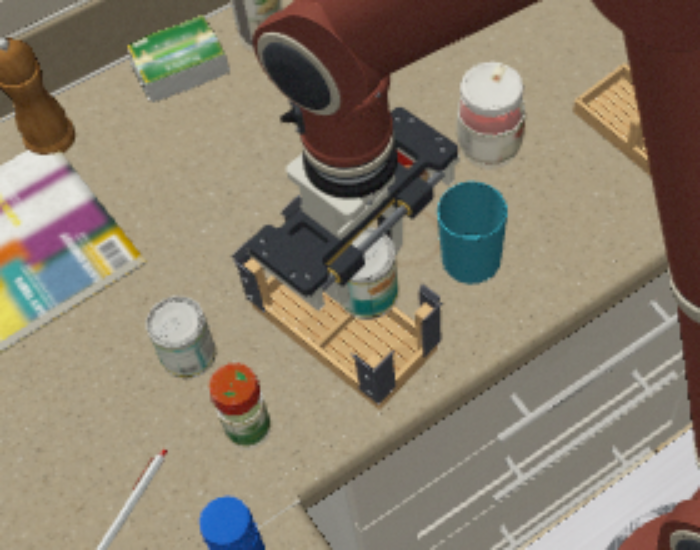

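The tin is held above the near bay with its lower edge clear of the posts. Lowering it.

Emit:
carry_out --plan '[[[0,0.001,0.0015],[0.0015,0.001,0.06],0.4],[[0,0.001,0.0015],[0.0015,0.001,0.12],0.4],[[0,0.001,0.0015],[0.0015,0.001,0.17],0.4],[[0,0.001,0.0015],[0.0015,0.001,0.21],0.4],[[0,0.001,0.0015],[0.0015,0.001,0.235],0.4],[[0,0.001,0.0015],[0.0015,0.001,0.244],0.4],[[0,0.001,0.0015],[0.0015,0.001,0.244],0.4],[[0,0.001,0.0015],[0.0015,0.001,0.244],0.4],[[0,0.001,0.0015],[0.0015,0.001,0.244],0.65],[[0,0.001,0.0015],[0.0015,0.001,0.244],0.8],[[0,0.001,0.0015],[0.0015,0.001,0.244],0.9],[[0,0.001,0.0015],[0.0015,0.001,0.244],0.9],[[0,0.001,0.0015],[0.0015,0.001,0.244],0.9],[[0,0.001,0.0015],[0.0015,0.001,0.19],0.9],[[0,0.001,0.0015],[0.0015,0.001,0.13],0.9],[[0,0.001,0.0015],[0.0015,0.001,0.07],0.95],[[0,0.001,0.0015],[0.0015,0.001,0.03],1],[[0,0.001,0.0015],[0.0015,0.001,0.03],1]]'

```text
clock: 5.62
eef_pos: [404.1, 98.3, 342.0]
tcp_rot: [[0.972, 0.233, 0.01], [0.233, -0.973, 0.003], [0.011, -0.001, -1.0]]
wrist_force: [0.2, 0.3, -0.9]
width: 92.2
gripper_force: 0.0
```

```bash
python3 - <<'E'
from h import *
mv((515,254.5,170,-76.4),(515,254.5,57,-76.4))
E
```

```text
t 5.62 tcp [404.1  98.3 342. ] yaw -76.54 w 92.2 gf 0.0 F [ 0.2  0.3 -0.9]
   [-0.0003, -0.0069, -0.0015] [0.2882, -0.2522, 0.0133] dist 192.0
   [-0.0003, -0.0069, -0.0015] [0.2858, -0.2521, 0.2393] dist 225.0
```

Emit:
carry_out --plan '[[[0,0,0],[0.05,-0.045,0.0],1],[[0,0,0],[0.1,-0.09,0.0],1],[[0,0,0],[0.15,-0.135,0.0],1],[[0,0,0],[0.2,-0.18,0.0],1],[[0,0,0],[0.25,-0.22,0.01],1],[[0,0,0],[0.288,-0.252,0.013],1],[[0,0,0],[0.288,-0.252,0.013],1],[[0,0,0],[0.288,-0.252,0.05],1],[[0,0,0],[0.288,-0.252,0.1],1],[[0,0,0],[0.287,-0.252,0.15],1],[[0,0,0],[0.287,-0.252,0.2],1],[[0,0,0],[0.286,-0.252,0.239],1],[[0,0,0],[0.286,-0.252,0.239],1],[[0,0,0],[0.286,-0.252,0.239],1],[[0,0,0],[0.286,-0.252,0.239],1]]'

```text
clock: 6.87
eef_pos: [513.3, 253.7, 219.8]
tcp_rot: [[0.973, 0.233, 0.002], [0.233, -0.973, 0.001], [0.003, -0.0, -1.0]]
wrist_force: [0.3, -0.1, 0.0]
width: 93.0
gripper_force: 0.0
```

```bash
python3 - <<'E'
from h import *
mv((515,254.5,57,-76.4),(515,254.5,170,-76.4),(488,118.8,185,-76.4))
E
```

```text
t 6.87 tcp [513.3 253.7 219.8] yaw -76.55 w 93.0 gf 0.0 F [ 0.3 -0.1  0. ]
   [-0.0002, -0.0016, -0.0017] [0.0037, -0.0007, -0.0085] dist 5.0
   [-0.0002, -0.0016, -0.0017] [0.0042, -0.0007, -0.2345] dist 117.0
   [-0.0002, -0.0016, -0.0017] [-0.1113, 0.2506, -0.2648] dist 191.0
```

Emit:
carry_out --plan '[[[0,-0.0016,-0.0017],[0.004,-0.001,-0.008],0.6],[[0,-0.0016,-0.0017],[0.004,-0.001,-0.008],0.5],[[0,-0.0016,-0.0017],[0.004,-0.001,-0.008],0.4],[[0,-0.0016,-0.0017],[0.004,-0.001,-0.008],0.4],[[0,-0.0016,-0.0017],[0.004,-0.001,-0.008],0.4],[[0,-0.0016,-0.0017],[0.004,-0.001,-0.008],0.4],[[0,-0.0016,-0.0017],[0.004,-0.001,-0.008],0.4],[[0,-0.0016,-0.0017],[0.004,-0.001,-0.008],0.4],[[0,-0.0016,-0.0017],[0.004,-0.001,-0.008],0.4],[[0,-0.0016,-0.0017],[0.004,-0.001,-0.03],0.4],[[0,-0.0016,-0.0017],[0.004,-0.001,-0.08],0.4],[[0,-0.0016,-0.0017],[0.0,0,-0.13],0.4],[[0,-0.0016,-0.0017],[-0.03,0.01,-0.18],0.4],[[0,-0.0016,-0.0017],[-0.07,0.03,-0.23],0.4],[[0,-0.0016,-0.0017],[-0.1,0.046,-0.265],0.4],[[0,-0.0016,-0.0017],[-0.1,0.046,-0.265],0.4],[[0,-0.0016,-0.0017],[-0.1,0.046,-0.265],0.4]]'

```text
clock: 8.28
eef_pos: [469.4, 219.4, 352.6]
tcp_rot: [[0.972, 0.235, 0.001], [0.235, -0.972, 0.001], [0.001, -0.001, -1.0]]
wrist_force: [0.0, 1.0, -1.8]
width: 56.7
gripper_force: 25.0
```

```bash
python3 - <<'E'
from h import *
mv((488,118.8,185,-76.4),(488,118.8,64,-76.4))
E
```

```text
t 8.28 tcp [469.4 219.4 352.6] yaw -76.43 w 56.7 gf 24.99968111515045 F [ 0.   1.  -1.8]
   [-0.0004, -0.0009, -0.0003] [-0.0111, 0.2043, 0.0011] dist 102.0
   [-0.0004, -0.0009, -0.0003] [-0.0114, 0.2045, 0.2431] dist 159.0
```

Emit:
carry_out --plan '[[[0,0,0],[-0.003,0.05,0],0.4],[[0,0,0],[-0.006,0.11,0],0.4],[[0,0,0],[-0.01,0.17,0],0.4],[[0,0,0],[-0.011,0.204,0],0.4],[[0,0,0],[-0.011,0.204,0],0.4],[[0,0,0],[-0.011,0.204,0],0.4],[[0,0,0],[-0.011,0.204,0.05],0.4],[[0,0,0],[-0.011,0.204,0.1],0.4],[[0,0,0],[-0.011,0.204,0.15],0.4],[[0,0,0],[-0.011,0.204,0.2],0.4],[[0,0,0],[-0.011,0.204,0.23],0.4],[[0,0,0],[-0.011,0.204,0.243],0.4],[[0,0,0],[-0.011,0.204,0.243],0.4],[[0,0,0],[-0.011,0.204,0.243],0.4],[[0,0,0],[-0.011,0.204,0.243],0.65],[[0,0,0],[-0.011,0.204,0.243],0.8],[[0,0,0],[-0.011,0.204,0.243],0.9],[[0,0,0],[-0.011,0.204,0.243],0.9],[[0,0,0],[-0.011,0.204,0.243],0.9]]'

```text
clock: 9.87
eef_pos: [488.3, 119.4, 230.4]
tcp_rot: [[0.972, 0.235, -0.0], [0.235, -0.972, 0.0], [0.0, -0.0, -1.0]]
wrist_force: [0.7, -0.1, 0.2]
width: 81.6
gripper_force: 0.0
```

```bash
python3 - <<'E'
from h import *
mv((488,118.8,190,-76.4),(446.5,-314.4,190,-76.4))
E
```

```text
t 9.87 tcp [488.3 119.4 230.4] yaw -76.39 w 81.6 gf 0.0 F [ 0.7 -0.1  0.2]
   [-0.0002, -0.0, 0.0001] [-0.0009, 0.001, -0.2532] dist 127.0
   [-0.0002, -0.0, 0.0001] [-0.2854, 0.8235, -0.2535] dist 454.0
```

Emit:
carry_out --plan '[[[0,0,0],[0,0,-0.05],0.9],[[0,0,0],[0,0,-0.11],0.9],[[0,0,0],[0,0,-0.17],0.9],[[0,0,0],[0,0,-0.23],0.7],[[0,0,-0.05],[-0.02,0.05,-0.25],0.6],[[0,0,-0.12],[-0.04,0.11,-0.25],0.6],[[0,0,-0.19],[-0.06,0.17,-0.25],0.6],[[0,0,-0.26],[-0.08,0.23,-0.25],0.6],[[0,0,-0.33],[-0.1,0.29,-0.25],0.6],[[0,0,-0.4],[-0.12,0.35,-0.25],0.6],[[0,0,-0.47],[-0.145,0.42,-0.25],0.6],[[0,0,-0.54],[-0.17,0.49,-0.25],0.6],[[0,0,-0.61],[-0.195,0.56,-0.25],0.6],[[0,0,-0.68],[-0.22,0.63,-0.25],0.6],[[0,0,-0.75],[-0.24,0.7,-0.25],0.6],[[0,0,-0.82],[-0.265,0.76,-0.25],0.6],[[0,0,-0.88],[-0.28,0.8,-0.25],0.6],[[0,0,-0.92],[-0.285,0.823,-0.25],0.6],[[0,0,-0.92],[-0.285,0.823,-0.25],0.6],[[0,0,-0.92],[-0.285,0.823,-0.25],0.6]]'

```text
clock: 11.53
eef_pos: [446.3, -314.4, 354.8]
tcp_rot: [[-0.108, 0.994, -0.001], [0.994, 0.108, 0.001], [0.001, -0.001, -1.0]]
wrist_force: [0.5, 0.6, 0.1]
width: 55.8
gripper_force: 0.0
```

```bash
python3 - <<'E'
from h import *
mv((446.5,-314.4,58,6.4))
p,d=eyes.camera("side"); P=cloud("side",d); cv2.imwrite("pics/s3.png",cv2.resize(p[100:320,170:450,::-1],None,fx=2.5,fy=2.5)); np.savez("side3.npz",p=p,d=d)
t,dt=eyes.camera("top"); np.savez("top3.npz",p=t,d=dt)
for n,p,d in (("side",p,d),("top",t,dt)):
    P=cloud(n,d)
    for c in ((402.4,98.2),(488,118.8)):
        m=(d>0)&(P[...,2]>68)&(P[...,2]<82)&(np.hypot(P[...,0]-c[0],P[...,1]-c[1])<33)
        q=P[m]; print(n,c,m.sum(),cv2.minAreaRect(q[:,:2].astype(np.float32)) if m.sum()>20 else "",np.median(q[:,2]))
E
```

```text
t 11.53 tcp [ 446.3 -314.4  354.8] yaw 6.22 w 55.8 gf 0.0 F [0.5 0.6 0.1]
   [-0.0006, -0.0006, -0.002] [-0.0004, 0.0006, 0.2597] dist 130.0
side (402.4, 98.2) 395 ((403.2803955078125, 98.07872772216797), (55.12322998046875, 57.0461540222168), 77.59806060791016) 72.87692647335484
side (488, 118.8) 369 ((488.9808349609375, 121.68634796142578), (55.28849411010742, 58.0787353515625), 55.50240707397461) 73.063593964853
top (402.4, 98.2) 381 ((403.60626220703125, 96.69142150878906), (54.419166564941406, 54.753501892089844), 0.45366066694259644) 73.12770735215804
top (488, 118.8) 372 ((489.06280517578125, 119.96990203857422), (54.92108154296875, 54.947139739990234), 89.85944366455078) 72.9051677192059
```

View pics/s3.png

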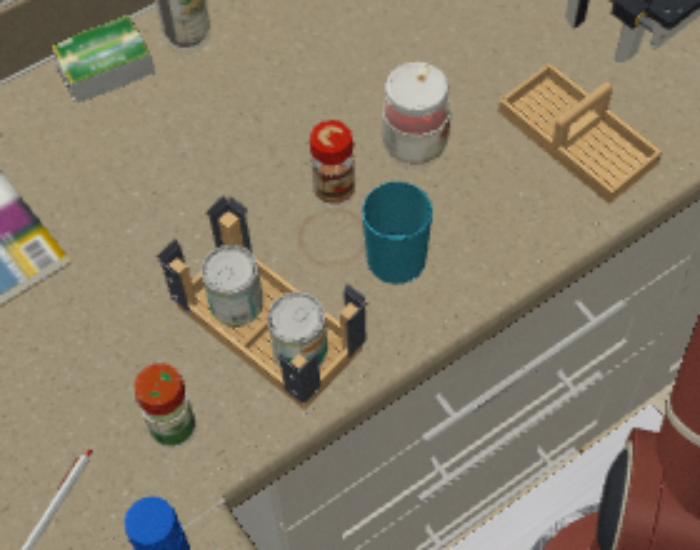

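Both tins stand in the tray bays, crop px (232,285) and (298,330), with level tops at 73 mm. Now I'll grip the caddy.

Emit:
carry_out --plan '[[[0,0,-0.002],[0,0,0.06],0.6],[[0,0,-0.002],[0,0,0.12],0.6],[[0,0,-0.002],[0,0,0.18],0.6],[[0,0,-0.002],[0,0,0.23],0.6],[[0,0,-0.002],[0,0,0.26],0.6],[[0,0,-0.002],[0,0,0.26],0.6],[[0,0,-0.002],[0,0,0.26],0.4],[[0,0,-0.002],[0,0,0.26],0.25],[[0,0,-0.002],[0,0,0.26],0.1],[[0,0,-0.002],[0,0,0.26],0],[[0,0,-0.002],[0,0,0.26],0],[[0,0,-0.002],[0,0,0.26],0],[[0,0,-0.002],[0,0,0.26],0],[[0,0,-0.002],[0,0,0.26],0],[[0,0,-0.002],[0,0,0.26],0],[[0,0,-0.002],[0,0,0.26],0]]' --newtons 40

```text
clock: 12.97
eef_pos: [446.7, -314.2, 225.4]
tcp_rot: [[-0.115, 0.993, -0.0], [0.993, 0.115, -0.0], [-0.0, -0.0, -1.0]]
wrist_force: [0.0, 0.4, 3.6]
width: 11.8
gripper_force: 40.0
```

```bash
python3 - <<'E'
from h import *
mv((446.5,-314.4,220,6.4),(445.0,108.5,220,13.6))
E
```

```text
t 12.97 tcp [ 446.7 -314.2  225.4] yaw 6.58 w 11.8 gf 39.99898016452789 F [0.  0.4 3.6]
   [-0.0001, 0.0003, 0.002] [-0.0004, -0.0006, -0.3232] dist 162.0
   [-0.0001, 0.0003, -0.078] [0.8402, 0.0934, -0.3236] dist 453.0
```

Emit:
carry_out --plan '[[[0,0,0],[0,0,-0.02],0],[[0,0,0],[0,0,-0.05],0],[[0,0,0],[0,0,-0.1],0],[[0,0,0],[0,0,-0.15],0],[[0,0,0],[0,0,-0.2],0],[[0,0,0],[0,0,-0.24],0],[[0,0,0],[0,0,-0.265],0],[[0,0,0],[0.02,0.002,-0.265],0],[[0,0,-0.01],[0.06,0.006,-0.265],0],[[0,0,-0.01],[0.11,0.012,-0.265],0],[[0,0,-0.02],[0.17,0.019,-0.265],0],[[0,0,-0.02],[0.23,0.026,-0.265],0],[[0,0,-0.03],[0.29,0.032,-0.265],0],[[0,0,-0.03],[0.35,0.039,-0.265],0],[[0,0,-0.04],[0.41,0.046,-0.265],0],[[0,0,-0.04],[0.47,0.052,-0.265],0],[[0,0,-0.05],[0.52,0.058,-0.265],0],[[0,0,-0.05],[0.56,0.062,-0.265],0],[[0,0,-0.05],[0.58,0.064,-0.265],0],[[0,0,-0.05],[0.58,0.064,-0.265],0]]'

```text
clock: 14.63
eef_pos: [444.2, -19.6, 357.0]
tcp_rot: [[-0.198, 0.98, -0.003], [0.98, 0.198, 0.001], [0.002, -0.003, -1.0]]
wrist_force: [0.5, -0.6, -3.2]
width: 11.3
gripper_force: 40.0
```

```bash
python3 - <<'E'
from h import *
mv((445.0,108.5,190,13.6))
E
```

```text
t 14.63 tcp [444.2 -19.6 357. ] yaw 11.42 w 11.3 gf 39.997522830963135 F [ 0.5 -0.6 -3.2]
   [-0.0017, -0.0013, -0.0242] [0.2507, 0.0523, 0.0003] dist 128.0
```

Emit:
carry_out --plan '[[[0,0,-0.005],[0.02,0.005,0],0],[[0,0,-0.01],[0.06,0.013,0],0],[[0,0,-0.015],[0.11,0.023,0],0],[[0,0,-0.02],[0.16,0.033,0],0],[[0,0,-0.024],[0.2,0.042,0],0],[[0,0,-0.024],[0.235,0.049,0],0],[[-0.001,-0.001,-0.024],[0.25,0.052,0],0],[[-0.001,-0.001,-0.024],[0.25,0.052,0],0],[[-0.001,-0.001,-0.024],[0.25,0.052,0],0],[[-0.001,-0.001,-0.024],[0.25,0.052,0],0],[[-0.001,-0.001,-0.024],[0.25,0.052,0],0]]'

```text
clock: 15.55
eef_pos: [446.8, 103.6, 357.3]
tcp_rot: [[-0.226, 0.974, 0.0], [0.974, 0.226, -0.003], [-0.003, -0.0, -1.0]]
wrist_force: [-0.2, 0.0, -2.9]
width: 12.1
gripper_force: 40.0
```

```bash
python3 - <<'E'
from h import *
mv((445.0,108.5,146,13.6))
S={}
for n in ("side","top"):
    p,d=eyes.camera(n); P=cloud(n,d); S[n]=p
    q=P[(d>0)&(np.hypot(P[...,0]-445,P[...,1]-109)<118)]
    for psi in (13.1,13.6,14.1):
        c,s=np.cos(np.radians(psi)),np.sin(np.radians(psi)); l=(q[:,:2]-[445.0,108.5])@np.array([[c,-s],[s,c]])
        for nm,lo,hi in (("caddyrim",148,162),("flare",98,110)):
            m=(q[:,2]>lo)&(q[:,2]<hi)&(abs(l[:,0])<112)&(abs(l[:,1])<66)
            a=l[m]; print(n,psi,nm,m.sum(),np.percentile(a[:,0],[1,99]).round(1),np.percentile(a[:,1],[1,99]).round(1)) if m.sum() else 0
    m=(q[:,2]>148)&(q[:,2]<162); print(n,cv2.minAreaRect(q[m][:,:2].astype(np.float32)),np.median(q[m][:,2]))
cv2.imwrite("pics/s4.png",cv2.resize(S["side"][100:320,170:450,::-1],None,fx=2.5,fy=2.5))
E
```

```text
t 15.55 tcp [446.8 103.6 357.3] yaw 13.08 w 12.1 gf 39.99690592288971 F [-0.2  0.  -2.9]
   [-0.0002, 0.0016, -0.0058] [0.0106, -0.0012, 0.0885] dist 45.0
side 13.1 caddyrim 495 [-88.3  87.2] [-46.9  37.1]
side 13.1 flare 83 [-96.5  96.7] [-51.1  51.5]
side 13.6 caddyrim 495 [-88.5  87.2] [-46.4  37.2]
side 13.6 flare 83 [-96.6  97.1] [-50.4  50.9]
side 14.1 caddyrim 495 [-88.7  87.2] [-45.9  37.8]
side 14.1 flare 83 [-96.9  97.4] [-49.7  51.3]
side ((446.97113037109375, 103.14741516113281), (179.9186248779297, 86.36437225341797), 12.908398628234863) 153.79130276594015
top 13.1 caddyrim 68 [27.5 87.2] [-48.8 -37. ]
top 13.1 flare 13 [68.2 91.1] [-51.1 -47.5]
top 13.6 caddyrim 68 [27.1 86.8] [-49.4 -37.8]
top 13.6 flare 13 [67.7 90.7] [-51.8 -48.1]
top 14.1 caddyrim 68 [26.7 86.4] [-50.  -38.5]
top 14.1 flare 13 [67.3 90.3] [-52.4 -48.7]
top ((511.57513427734375, 75.70378112792969), (61.238067626953125, 12.012506484985352), 22.317808151245117) 154.23660724696288
```

View pics/s4.png

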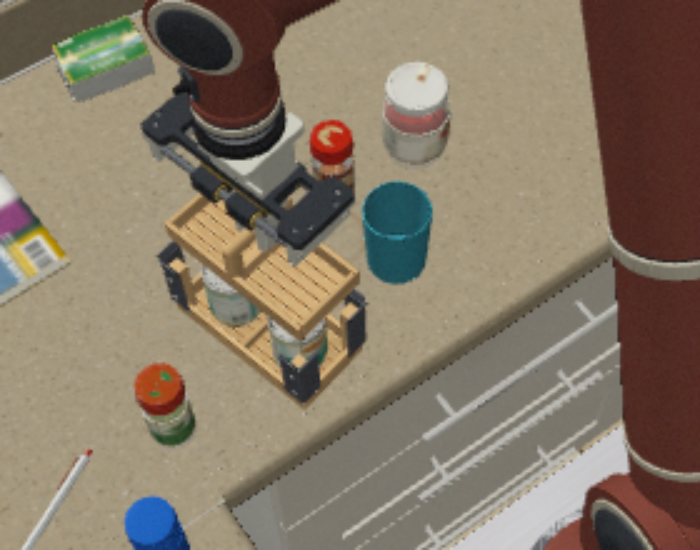

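The caddy hangs level above the posts. It still needs about 5 mm in y, so I'll centre it just above the flares and settle.

Emit:
carry_out --plan '[[[0,0,-0.006],[0.006,-0.001,0],0],[[0,0.0015,-0.006],[0.011,-0.001,0.01],0],[[0,0.0015,-0.006],[0.011,-0.001,0.025],0],[[0,0.0015,-0.006],[0.011,-0.001,0.035],0],[[0,0.0015,-0.006],[0.011,-0.001,0.035],0],[[0,0.0015,-0.006],[0.011,-0.001,0.035],0],[[0,0.0015,-0.006],[0.011,-0.001,0.035],0],[[0,0.0015,-0.006],[0.011,-0.001,0.035],0]]'

```text
clock: 16.32
eef_pos: [445.0, 110.6, 340.1]
tcp_rot: [[-0.238, 0.971, 0.001], [0.971, 0.238, 0.001], [0.001, 0.001, -1.0]]
wrist_force: [-0.7, 0.2, -3.4]
width: 11.7
gripper_force: 40.0
```

```bash
python3 - <<'E'
from h import *
mv((445.1,108.7,142.4,13.6))
p,d=eyes.camera("side"); P=cloud("side",d)
q=P[(d>0)&(np.hypot(P[...,0]-445,P[...,1]-109)<118)]
m=(q[:,2]>126)&(q[:,2]<148); print(m.sum(),cv2.minAreaRect(q[m][:,:2].astype(np.float32)),np.median(q[m][:,2]))
c,s=np.cos(np.radians(13.6)),np.sin(np.radians(13.6)); l=(q[:,:2]-[445.0,108.5])@np.array([[c,-s],[s,c]])
for lo,hi in ((126,148),(98,110)):
    m=(q[:,2]>lo)&(q[:,2]<hi)&(abs(l[:,0])<112)&(abs(l[:,1])<66);a=l[m]; print(m.sum(),np.percentile(a,[1,99],axis=0).round(1).tolist())
mv((445.1,108.7,142.4,13.6))
E
```

```text
t 16.32 tcp [445.  110.6 340.1] yaw 13.79 w 11.7 gf 39.99704897403717 F [-0.7  0.2 -3.4]
   [0.0007, -0.0006, 0.0021] [-0.0038, -0.0008, 0.0615] dist 31.0
610 ((444.048828125, 110.30382537841797), (176.75677490234375, 86.1187973022461), 13.684993743896484) 135.8045962226521
610 [[-88.5, -39.1], [86.8, 44.8]]
65 [[-96.1, -51.5], [96.7, 50.4]]
t 16.37 tcp [445.  110.6 340.2] yaw 13.8 w 11.7 gf 39.997007846832275 F [ 0.2 -1.3 -2.5]
   [0.0007, -0.0006, 0.0022] [-0.0038, -0.0008, 0.0616] dist 31.0
```

Emit:
carry_out --plan '[[[0,0,0.002],[-0.0047,0.001,0],0],[[0,0,0.002],[-0.0047,0.001,0.005],0],[[0,0,0.002],[-0.0047,0.001,0.015],0],[[0,0,0.002],[-0.0047,0.001,0.025],0],[[0,0,0.002],[-0.0047,0.001,0.035],0],[[0,0,0.002],[-0.0047,0.001,0.045],0],[[0,0,0.002],[-0.0047,0.001,0.05],0],[[0,0,0.002],[-0.0047,0.001,0.05],0],[[0,0,0.002],[-0.0047,0.001,0.05],0]]'

```text
clock: 17.12
eef_pos: [445.9, 108.5, 314.8]
tcp_rot: [[-0.236, 0.972, -0.0], [0.972, 0.236, 0.001], [0.001, 0.0, -1.0]]
wrist_force: [-0.2, -0.0, -2.7]
width: 11.7
gripper_force: 40.0
```

```bash
python3 - <<'E'
from h import *
p,d=eyes.camera("side"); P=cloud("side",d)
q=P[(d>0)&(np.hypot(P[...,0]-445,P[...,1]-109)<118)]
c,s=np.cos(np.radians(13.6)),np.sin(np.radians(13.6)); l=(q[:,:2]-[445.0,108.5])@np.array([[c,-s],[s,c]])
m=(q[:,2]>109)&(q[:,2]<122)&(abs(l[:,0])<112)&(abs(l[:,1])<66);a=l[m]; print(m.sum(),np.percentile(a,[1,99],axis=0).round(1).tolist(),np.median(q[m][:,2]))
mv((446,108.4,142.4,13.6))
cv2.imwrite("pics/s5.png",cv2.resize(p[160:280,210:350,::-1],None,fx=5,fy=5,interpolation=cv2.INTER_CUBIC))
E
```

```text
363 [[-87.8, -41.1], [87.7, 42.7]] 112.14216691486558
t 17.17 tcp [446.  108.5 315. ] yaw 13.63 w 11.8 gf 39.996904134750366 F [ 0.6  0.2 -2.7]
   [0.0005, -0.0007, 0.0003] [-0.0003, -0.0001, 0.0112] dist 6.0
```

View pics/s5.png

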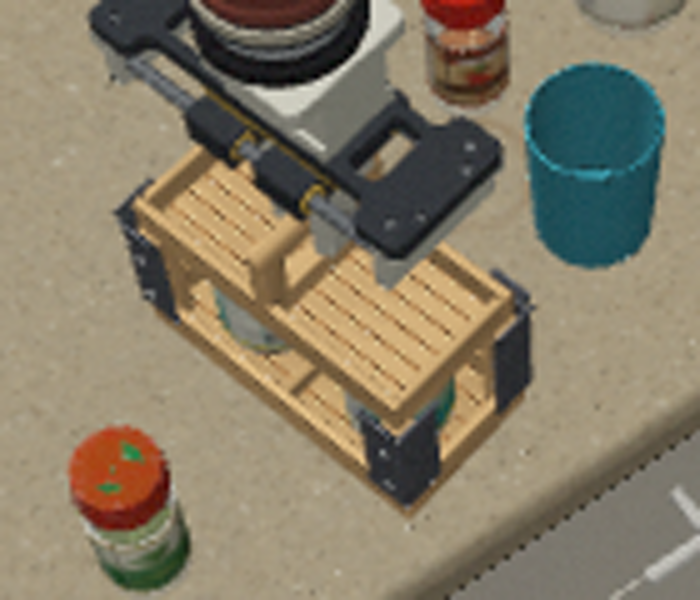

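The caddy is inside the four steel corners, with no side force and a centre offset under 1 mm. I'll lower it fully and release.

Emit:
carry_out --plan '[[[0,0,0],[-0.001,0,0.004],0],[[0,0,0],[-0.001,0,0.008],0],[[0,0,0],[-0.001,0,0.012],0],[[0,0,0],[-0.001,0,0.0125],0],[[0,0,0],[-0.001,0,0.0125],0],[[0,0,0],[-0.001,0,0.0125],0]]'

```text
clock: 17.67
eef_pos: [446.1, 108.0, 309.3]
tcp_rot: [[-0.235, 0.972, 0.001], [0.972, 0.235, 0.001], [0.0, 0.001, -1.0]]
wrist_force: [-0.8, -1.3, 4.8]
width: 11.5
gripper_force: 40.0
```

Emit:
carry_out --plan '[[[0,0,0],[0,0,0],0.1],[[0,0,0],[0,0,0],0.25],[[0,0,0],[0,0,0],0.4],[[0,0,0],[0,0,0],0.5],[[0,0,0],[0,0,0],0.5],[[0,0,0],[0,0,0],0.5],[[0,0,0],[0,0,-0.04],0.5],[[0,0,0],[0,0,-0.1],0.5],[[0,0,0],[0,0,-0.14],0.5],[[0,0,0],[0,0,-0.14],0.5],[[0,0,0],[0,0,-0.14],0.5]]'

```text
clock: 18.58
eef_pos: [446.2, 107.9, 379.5]
tcp_rot: [[-0.235, 0.972, 0.003], [0.972, 0.235, 0.001], [0.001, 0.003, -1.0]]
wrist_force: [-1.1, 0.8, 0.2]
width: 46.8
gripper_force: 0.0
```

```bash
python3 - <<'E'
from h import *
p,d=eyes.camera("side"); P=cloud("side",d)
q=P[(d>0)&(np.hypot(P[...,0]-445,P[...,1]-109)<118)]
c,s=np.cos(np.radians(13.6)),np.sin(np.radians(13.6)); l=(q[:,:2]-[445.0,108.5])@np.array([[c,-s],[s,c]])
m=(q[:,2]>103)&(q[:,2]<116)&(abs(l[:,0])<86)&(abs(l[:,1])<48);a=l[m]; print(m.sum(),np.percentile(a,[1,99],axis=0).round(1).tolist())
A=np.c_[a,np.ones(len(a))]; print("floor/rim plane",np.linalg.lstsq(A,q[m][:,2],rcond=None)[0])
for sx in (-1,1):
  for sy in (-1,1):
    k=m&(l[:,0]*sx>40)&(l[:,1]*sy>34); print(sx,sy,k.sum(),np.percentile(q[k][:,2],[50,90]).round(1))
    k=(q[:,2]>70)&(q[:,2]<101)&(l[:,0]*sx>15)&(l[:,0]*sx<70)&(l[:,1]*sy>3)&(l[:,1]*sy<28); print("   floor",k.sum(),np.median(q[k][:,2]).round(1))
mv((545.8,-43.8,190,-50),(545.8,-43.8,190,-76.4))
E
```

```text
452 [[-85.5, -42.4], [85.3, 41.6]]
floor/rim plane [2.81066058e-04 7.38656376e-03 1.06840375e+02]
-1 -1 49 [106.  108.5]
   floor 199 88.8
-1 1 47 [106.3 109.6]
   floor 208 88.9
1 -1 1 [104.2 104.2]
   floor 125 88.9
1 1 42 [107.1 109.2]
   floor 132 88.8
t 18.63 tcp [445.8 107.6 378.5] yaw 13.6 w 46.6 gf 0.0 F [ 0.3 -0.6  0.2]
   [0.0, -0.0005, 0.7067] [-0.3414, 0.1231, 0.0428] dist 183.0
   [-0.0001, -0.0005, 1.0] [-0.3414, 0.1231, 0.0428] dist 183.0
```

The caddy is seated: its floor is level at 88.9 mm in all four quadrants and centred. Next is the red jar at side px (303,163).

Emit:
carry_out --plan '[[[0,0,0.07],[-0.04,0.015,0],0.75],[[0,0,0.14],[-0.09,0.03,0],0.75],[[0,0,0.21],[-0.14,0.05,0],0.75],[[0,0,0.28],[-0.19,0.07,0.02],0.75],[[0,0,0.35],[-0.24,0.09,0.05],0.75],[[0,0,0.42],[-0.29,0.105,0.08],0.75],[[0,0,0.5],[-0.32,0.115,0.11],0.75],[[0,0,0.57],[-0.341,0.123,0.12],0.75],[[0,0,0.64],[-0.341,0.123,0.12],0.75],[[0,0,0.71],[-0.341,0.123,0.12],0.75],[[0,0,0.78],[-0.341,0.123,0.12],0.75],[[0,0,0.85],[-0.341,0.123,0.12],0.75],[[0,0,0.92],[-0.341,0.123,0.12],0.75],[[0,0,1.0],[-0.341,0.123,0.12],0.75],[[0,0,1.0],[-0.341,0.123,0.12],0.75],[[0,0,1.0],[-0.341,0.123,0.12],0.75],[[0,0,1.0],[-0.341,0.123,0.12],0.75]]'

```text
clock: 20.05
eef_pos: [545.7, -43.2, 317.7]
tcp_rot: [[0.971, 0.238, -0.001], [0.238, -0.971, 0.001], [-0.001, -0.001, -1.0]]
wrist_force: [0.1, 0.6, -0.3]
width: 69.9
gripper_force: 0.0
```

```bash
python3 - <<'E'
from h import *
mv((545.5,-43.8,150,-76.4),(545.5,-43.8,94,-76.4))
E
```

```text
t 20.05 tcp [545.7 -43.2 317.7] yaw -76.22 w 69.9 gf 0.0 F [ 0.1  0.6 -0.3]
   [-0.0008, 0.0008, 0.002] [-0.0007, 0.0011, 0.0015] dist 1.0
   [-0.0008, 0.0008, 0.002] [-0.0005, 0.0013, 0.1135] dist 57.0
```

Emit:
carry_out --plan '[[[0,0,0.002],[-0.0005,0.001,0.04],0.75],[[0,0,0.002],[-0.0005,0.001,0.08],0.75],[[0,0,0.002],[-0.0005,0.001,0.1135],0.75],[[0,0,0.002],[-0.0005,0.001,0.1135],0.75],[[0,0,0.002],[-0.0005,0.001,0.1135],0.75],[[0,0,0.002],[-0.0005,0.001,0.1135],0.6],[[0,0,0.002],[-0.0005,0.001,0.1135],0.5],[[0,0,0.002],[-0.0005,0.001,0.1135],0.4],[[0,0,0.002],[-0.0005,0.001,0.1135],0.3],[[0,0,0.002],[-0.0005,0.001,0.1135],0.3],[[0,0,0.002],[-0.0005,0.001,0.1135],0.3],[[0,0,0.002],[-0.0005,0.001,0.1135],0.3],[[0,0,0.002],[-0.0005,0.001,0.1135],0.3],[[0,0,0.002],[-0.0005,0.001,0.09],0.3],[[0,0,0.002],[-0.0005,0.001,0.05],0.3],[[0,0,0.002],[-0.0005,0.001,0.0],0.3],[[0,0,0.002],[-0.0005,0.001,-0.03],0.3],[[0,0,0.002],[-0.0005,0.001,-0.03],0.3]]' --newtons 25

```text
clock: 21.55
eef_pos: [546.6, -43.9, 336.2]
tcp_rot: [[0.973, 0.232, 0.006], [0.232, -0.973, 0.001], [0.006, 0.001, -1.0]]
wrist_force: [1.8, -0.1, -0.8]
width: 43.9
gripper_force: 25.0
```

```bash
python3 - <<'E'
from h import *
mv((489,118.4,225,-76.4),(489,118.4,185,-76.4))
E
```

```text
t 21.55 tcp [546.6 -43.9 336.2] yaw -76.56 w 43.9 gf 24.997589006825365 F [ 1.8 -0.1 -0.8]
   [0.0004, -0.0041, -0.0018] [-0.036, -0.3424, -0.112] dist 181.0
   [0.0004, -0.0041, -0.0018] [-0.0365, -0.3424, -0.032] dist 173.0
```

Emit:
carry_out --plan '[[[0,0,0],[0,-0.02,-0.02],0.3],[[0,0,0],[-0.005,-0.06,-0.06],0.3],[[0,0,0],[-0.01,-0.11,-0.1],0.3],[[0,0,0],[-0.018,-0.17,-0.112],0.3],[[0,0,0],[-0.025,-0.23,-0.112],0.3],[[0,0,0],[-0.03,-0.29,-0.112],0.3],[[0,0,0],[-0.036,-0.33,-0.112],0.3],[[0,0,0],[-0.036,-0.342,-0.112],0.3],[[0,0,0],[-0.036,-0.342,-0.112],0.3],[[0,0,0],[-0.036,-0.342,-0.112],0.3],[[0,0,0],[-0.036,-0.342,-0.112],0.3],[[0,0,0],[-0.036,-0.342,-0.112],0.3]]'

```text
clock: 22.55
eef_pos: [489.1, 116.3, 389.5]
tcp_rot: [[0.973, 0.229, 0.0], [0.229, -0.973, -0.0], [0.0, 0.0, -1.0]]
wrist_force: [0.4, 0.3, -0.7]
width: 44.3
gripper_force: 25.0
```

```bash
python3 - <<'E'
from h import *
mv((489,118.4,184.5,-76.4))
p,d=eyes.camera("side"); cv2.imwrite("pics/s6.png",cv2.resize(p[100:320,170:450,::-1],None,fx=2.5,fy=2.5))
E
```

```text
t 22.55 tcp [489.1 116.3 389.5] yaw -76.77 w 44.3 gf 24.998517678436656 F [ 0.4  0.3 -0.7]
   [0.0001, -0.0, -0.0041] [0.0007, -0.0041, 0.076] dist 38.0
```

View pics/s6.png

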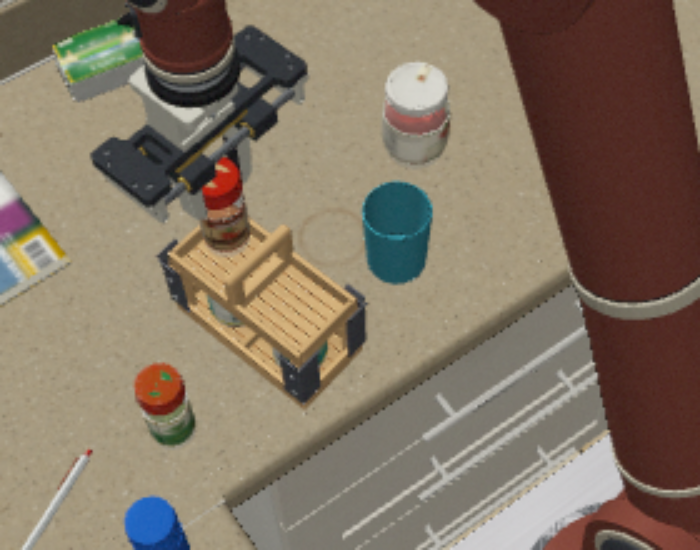

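The jar hangs upright above the far bay, with the caddy seated on all four posts. Lowering it.

Emit:
carry_out --plan '[[[0,0,-0.003],[0.0007,-0.004,0.015],0.3],[[0,0,-0.003],[0.0007,-0.004,0.035],0.3],[[0,0,-0.003],[0.0007,-0.004,0.055],0.3],[[0,0,-0.003],[0.0007,-0.004,0.068],0.3],[[0,0,-0.003],[0.0007,-0.004,0.074],0.3],[[0,0,-0.003],[0.0007,-0.004,0.076],0.3],[[0,0,-0.003],[0.0007,-0.004,0.076],0.3],[[0,0,-0.003],[0.0007,-0.004,0.076],0.3]]'

```text
clock: 23.27
eef_pos: [488.6, 120.2, 351.9]
tcp_rot: [[0.972, 0.237, 0.001], [0.237, -0.972, 0.001], [0.002, -0.001, -1.0]]
wrist_force: [0.2, 0.2, -1.3]
width: 44.0
gripper_force: 25.0
```

Emit:
carry_out --plan '[[[0,0,0],[0,0,0.002],0.3],[[0,0,0],[0,0,0.003],0.3],[[0,0,0],[0,0,0.003],0.3],[[0,0,0],[0,0,0.003],0.55],[[0,0,0],[0,0,0.003],0.65],[[0,0,0],[0,0,0.003],0.75],[[0,0,0],[0,0,0.003],0.75],[[0,0,0],[0,0,0.003],0.75],[[0,0,0],[0,0,-0.03],0.75],[[0,0,0],[0,0,-0.07],0.75],[[0,0,0],[0,0,-0.09],0.75],[[0,0,0],[0,0,-0.09],0.75],[[0,0,0],[0,0,-0.09],0.75]]'

```text
clock: 24.35
eef_pos: [488.4, 120.2, 396.8]
tcp_rot: [[0.972, 0.237, 0.001], [0.237, -0.972, 0.001], [0.001, -0.001, -1.0]]
wrist_force: [0.3, -0.4, 0.7]
width: 69.7
gripper_force: 0.0
```

```bash
python3 - <<'E'
from h import *
mv((440,200,215,-76.4),(404.8,246.5,150,-76.4),(404.8,246.5,94,-76.4))
E
```

```text
t 24.35 tcp [488.4 120.2 396.8] yaw -76.3 w 69.7 gf 0.0 F [ 0.3 -0.4  0.7]
   [-0.0006, -0.0009, 0.0012] [-0.0563, -0.178, 0.0298] dist 95.0
   [-0.0006, -0.0009, 0.0012] [-0.1028, -0.2849, 0.1598] dist 171.0
   [-0.0006, -0.0009, 0.0012] [-0.103, -0.2847, 0.2718] dist 203.0
```

Emit:
carry_out --plan '[[[0,0,0],[-0.02,-0.05,0],0.75],[[0,0,0],[-0.04,-0.12,0],0.75],[[0,0,0],[-0.07,-0.19,0.01],0.75],[[0,0,0],[-0.09,-0.25,0.05],0.75],[[0,0,0],[-0.103,-0.285,0.11],0.75],[[0,0,0],[-0.103,-0.285,0.16],0.75],[[0,0,0],[-0.103,-0.285,0.16],0.75],[[0,0,0],[-0.103,-0.285,0.16],0.75],[[0,0,0],[-0.103,-0.285,0.16],0.75],[[0,0,0],[-0.103,-0.285,0.16],0.75]]'

```text
clock: 25.18
eef_pos: [405.7, 246.0, 318.0]
tcp_rot: [[0.972, 0.235, 0.003], [0.235, -0.972, 0.002], [0.003, -0.001, -1.0]]
wrist_force: [0.9, 0.0, 0.5]
width: 69.9
gripper_force: 0.0
```

```bash
python3 - <<'E'
from h import *
mv((404.8,246.5,150,-76.4),(404.8,246.5,94,-76.4))
p,d=eyes.camera("side"); P=cloud("side",d)
for c,lo in (((489,119),180),((405,246),98)):
    m=(d>0)&(P[...,2]>lo)&(P[...,2]<lo+25)&(np.hypot(P[...,0]-c[0],P[...,1]-c[1])<30)&(p[...,0]>90)&(p[...,2]<80); q=P[m]
    if m.sum(): print(m.sum(),cv2.minAreaRect(q[:,:2].astype(np.float32)),np.median(q[:,2]))
cv2.imwrite("pics/s7.png",cv2.resize(p[100:320,170:450,::-1],None,fx=2.5,fy=2.5))
E
```

```text
t 25.18 tcp [405.7 246.  318. ] yaw -76.42 w 69.9 gf 0.0 F [0.9 0.  0.5]
   [-0.0009, -0.0021, -0.0002] [-0.0015, -0.0014, 0.0021] dist 1.0
   [-0.0009, -0.0021, -0.0002] [-0.0019, -0.0013, 0.1141] dist 57.0
236 ((488.72698974609375, 121.1452865600586), (45.4432373046875, 42.64424133300781), 13.990097045898438) 193.6632168979142
252 ((403.4468994140625, 247.9401397705078), (41.86522674560547, 41.72435760498047), 80.39508056640625) 105.24593299470848
```

View pics/s7.png

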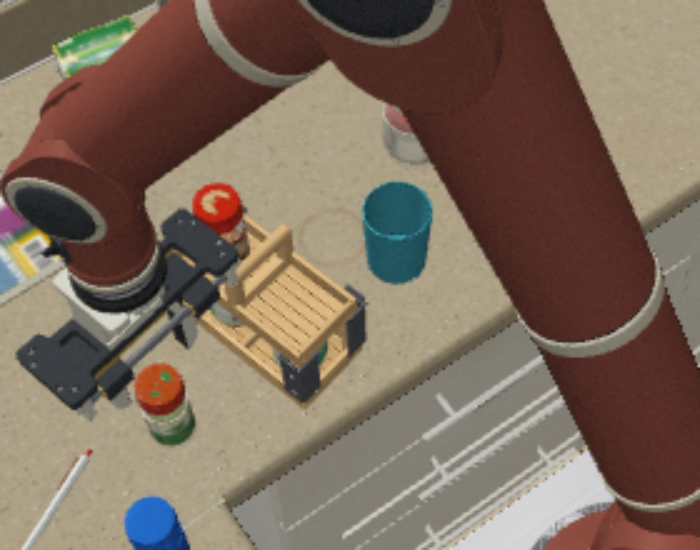

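Jar one stands in the far bay, crop px (218,205), with its cap top at 194 mm. The gripper is above the second red jar at (160,390). Descending slightly higher on the cap keeps the gripper body clear of the caddy handle.

Emit:
carry_out --plan '[[[0,0,0],[-0.002,-0.0015,0.04],0.75],[[0,0,0],[-0.002,-0.0015,0.08],0.75],[[0,0,0],[-0.002,-0.0015,0.108],0.75],[[0,0,0],[-0.002,-0.0015,0.108],0.75],[[0,0,0],[-0.002,-0.0015,0.108],0.75],[[0,0,0],[-0.002,-0.0015,0.108],0.6],[[0,0,0],[-0.002,-0.0015,0.108],0.5],[[0,0,0],[-0.002,-0.0015,0.108],0.4],[[0,0,0],[-0.002,-0.0015,0.108],0.3],[[0,0,0],[-0.002,-0.0015,0.108],0.3],[[0,0,0],[-0.002,-0.0015,0.108],0.3],[[0,0,0],[-0.002,-0.0015,0.108],0.3],[[0,0,0],[-0.002,-0.0015,0.108],0.3]]'

```text
clock: 26.32
eef_pos: [403.8, 247.2, 263.5]
tcp_rot: [[0.972, 0.237, 0.002], [0.237, -0.972, 0.002], [0.002, -0.001, -1.0]]
wrist_force: [0.1, -0.1, 5.8]
width: 43.9
gripper_force: 25.0
```

```bash
python3 - <<'E'
from h import *
mv((404.8,246.5,225,-76.4),(403.2,97.9,225,-76.4))
E
```

```text
t 26.32 tcp [403.8 247.2 263.5] yaw -76.3 w 43.9 gf 25.00062213644739 F [ 0.1 -0.1  5.8]
   [-0.0008, -0.0012, 0.0011] [0.0021, 0.0015, -0.257] dist 129.0
   [-0.0008, -0.0012, 0.0011] [-0.0714, 0.2895, -0.2575] dist 197.0
```

Emit:
carry_out --plan '[[[0,0,0],[0,0,-0.02],0.3],[[0,0,0],[0,0,-0.06],0.3],[[0,0,0],[0,0,-0.12],0.3],[[0,0,0],[0,0,-0.18],0.3],[[0,0,0],[0,0,-0.23],0.3],[[0,0,0],[0,0,-0.257],0.3],[[0,0,0],[-0.01,0.03,-0.257],0.3],[[0,0,0],[-0.02,0.08,-0.257],0.3],[[0,0,0],[-0.035,0.14,-0.257],0.3],[[0,0,0],[-0.05,0.2,-0.257],0.3],[[0,0,0],[-0.065,0.25,-0.257],0.3],[[0,0,0],[-0.07,0.28,-0.257],0.3],[[0,0,0.001],[-0.071,0.2895,-0.257],0.3],[[0,0,0.001],[-0.071,0.2895,-0.257],0.3],[[0,0,0.001],[-0.071,0.2895,-0.257],0.3],[[0,0,0.001],[-0.071,0.2895,-0.257],0.3],[[0,0,0.001],[-0.071,0.2895,-0.257],0.3]]'

```text
clock: 27.73
eef_pos: [403.2, 99.3, 391.1]
tcp_rot: [[0.971, 0.238, 0.0], [0.238, -0.971, 0.002], [0.001, -0.002, -1.0]]
wrist_force: [0.6, 0.6, -1.4]
width: 44.4
gripper_force: 25.0
```

```bash
python3 - <<'E'
from h import *
mv((403.2,97.9,186.5,-76.4))
E
```

```text
t 27.73 tcp [403.2  99.3 391.1] yaw -76.22 w 44.4 gf 24.997839947899738 F [ 0.6  0.6 -1.4]
   [-0.001, -0.0004, 0.002] [-0.0008, 0.0028, 0.0753] dist 38.0
```

Emit:
carry_out --plan '[[[0,0,0.002],[-0.0008,0.003,0.015],0.3],[[0,0,0.002],[-0.0008,0.003,0.035],0.3],[[0,0,0.002],[-0.0008,0.003,0.055],0.3],[[0,0,0.002],[-0.0008,0.003,0.068],0.3],[[0,0,0.002],[-0.0008,0.003,0.074],0.3],[[0,0,0.002],[-0.0008,0.003,0.076],0.3],[[0,0,0.002],[-0.0008,0.003,0.076],0.3],[[0,0,0.002],[-0.0008,0.003,0.076],0.3]]'

```text
clock: 28.4
eef_pos: [403.4, 96.5, 353.5]
tcp_rot: [[0.973, 0.233, 0.001], [0.233, -0.973, 0.001], [0.001, -0.001, -1.0]]
wrist_force: [0.7, -0.3, -1.1]
width: 43.9
gripper_force: 25.0
```

Emit:
carry_out --plan '[[[0,0,0],[0,0,0.002],0.3],[[0,0,0],[0,0,0.0025],0.3],[[0,0,0],[0,0,0.0025],0.3],[[0,0,0],[0,0,0.0025],0.55],[[0,0,0],[0,0,0.0025],0.65],[[0,0,0],[0,0,0.0025],0.75],[[0,0,0],[0,0,0.0025],0.75],[[0,0,0],[0,0,0.0025],0.75],[[0,0,0],[0,0,-0.03],0.75],[[0,0,0],[0,0,-0.07],0.75],[[0,0,0],[0,0,-0.09],0.75],[[0,0,0],[0,0.06,-0.09],0.75],[[0,0,0],[0,0.13,-0.09],0.75],[[0,0,0],[0,0.2,-0.09],0.75],[[0,0,0],[0,0.27,-0.09],0.75],[[0,0,0],[0,0.34,-0.09],0.75],[[0,0,0],[0,0.4,-0.09],0.75],[[0,0,0],[0,0.45,-0.09],0.75],[[0,0,0],[0,0.5,-0.09],0.75],[[0,0,0],[0,0.5,-0.09],0.75]]'

```text
clock: 30.07
eef_pos: [461.5, -152.3, 397.9]
tcp_rot: [[0.975, 0.224, 0.001], [0.224, -0.975, -0.003], [0.001, 0.003, -1.0]]
wrist_force: [-0.3, -0.3, -0.8]
width: 69.8
gripper_force: 0.0
```

```bash
python3 - <<'E'
from h import *
mv()
p,d=eyes.camera("side"); P=cloud("side",d)
for c,lo in (((489,119),180),((403,98),180),((435.4,-48),80),((544,-153),98)):
    m=(d>0)&(P[...,2]>lo)&(P[...,2]<lo+25)&(np.hypot(P[...,0]-c[0],P[...,1]-c[1])<42); q=P[m]
    if m.sum(): print(c,m.sum(),cv2.minAreaRect(q[:,:2].astype(np.float32)),np.median(q[:,2]))
cv2.imwrite("pics/s8.png",cv2.resize(p[100:320,170:450,::-1],None,fx=2.5,fy=2.5))
E
```

```text
t 30.07 tcp [ 461.5 -152.3  397.9] yaw -77.06 w 69.8 gf 0.0 F [-0.3 -0.3 -0.8]
(489, 119) 306 ((488.320068359375, 121.50079345703125), (44.32872009277344, 43.1314582824707), 7.70658016204834) 193.75473804118343
(403, 98) 320 ((404.01629638671875, 98.23762512207031), (43.203224182128906, 43.863582611083984), 70.86930084228516) 193.9967422904008
(435.4, -48) 259 ((435.1816101074219, -48.52922058105469), (68.87075805664062, 71.71559143066406), 54.85027313232422) 90.75264956480851
(544, -153) 326 ((544.3070678710938, -143.386962890625), (50.58378601074219, 67.6523208618164), 88.47494506835938) 110.17104429663408
```

View pics/s8.png

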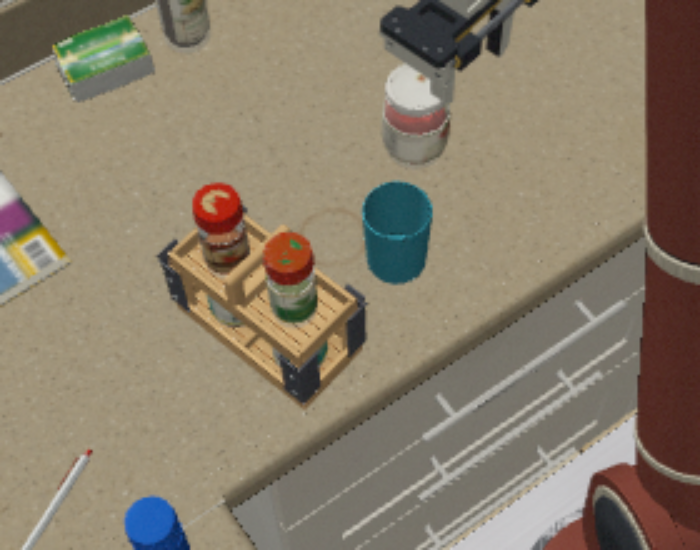

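Both jars stand upright in the caddy, crop px (220,225) and (290,275), the rack is seated, and the beaker and jam jar are in place. The arm is clear.

```bash
python3 -c "
from bench import ticket
print(ticket.close_job())"
```

```text
the job is handed in; nothing more can be done
None
```

The job is handed in: both tins are in the tray bays, the caddy sits level and centred on all four posts, both red-capped spice jars stand in it either side of the handle, the beaker and jam jar were left where they stood, and it took about 30 s of the 141 s.

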